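Index the bowl on the carving stand

ROBOT

A 6-joint arm with a two-finger parallel gripper is mounted at the origin on a cart in front of the work surface, level with it; the furniture and walls round the work are solid. World frame = base frame: x ahead of the robot, y to its left, z up, the work surface at z = 0. Lengths are in m, angles in degrees, forces in N, time in s.
With the tool pointing down it reaches from about 0.35 to 0.875 m from the base axis. Payload 4.2 kg.
Tool frame: the origin (TCP) lies between the finger pads; the fingertips stand 17 mm ahead of it and the grasp point (between the pads) lies 2 mm behind it; z points along the fingers, y is the line along which they close (so a half turn about z gives the same grasp; the last joint's range is limited). The gripper opens to 87 mm and grips with 3 to 60 N. Pads are 19 mm wide; open, the fingers measure 117 mm over their backs; the gripper's body (75 mm by 190 mm) begins 51 mm behind the grasp point.
Start: joints at [81.681, 22.042, 0.453, 0, -68.411, -14.817], TCP at [0.246, 0.575, 0.24] pointing down, gripper open.
Joint ranges: [-179.83, 179.83], [-69.29, 118.12], [-61.27, 80.66], [-181.25, 117.63], [-171.15, -9.14], [-177.46, 177.46]. Speed limits (degrees/s): [159.86, 159.86, 180, 180, 180, 180].

INTERFACE

Orientations are given as a 3x3 rotation matrix whose columns are the frame's x, y, z axes.
In Python, from station import sense, capture, r, masks_of gives the robot as it stands.
- The arm moves only by the tool apply_moves, never from a script. Its argument "steps" is a list that holds one entry, the list of rows, each a list of 7 numbers: the opening, from 0 (shut) to 1 (fully open), then the shift along the tool's x, y, z in mm, then the turn, a rotation vector about the tool's x, y, z in rad. A call has 1 to 12 rows; each row shifts and turns the commanded pose from where the row before left it, along the tool's axes as they then stand; what a row does not reach is not made up. A row lasts 1/8 s, in which the tool goes at most 62.5 mm and 10.7 degrees, less where a joint would pass 70% of its speed; a pose out of reach is approached as far as the arm can. A call with a gripper value outside its range is refused whole. The fingers move at their own pace and stop on an object; the grip force is fixed at half the most. Time passes only in rows, so rows that do not move let the fingers close. It gives the time, the measured TCP pose, the force and the opening at its end, in the units of the state.
- sense(): the state, without advancing time (a new reading comes with each control period).
- capture(name): name is "scene" or "top"; returns a dict with "color" (384x512x3 uint8, red, green, blue), "vfov" (degrees; the focal length in pixels is half the picture's height over the tangent of half this angle, whatever the lens; pixels are square), "cx", "cy" (the principal point, pixels), "dist" ([k1, k2, p1, p2, k3] as OpenCV has them; the pictures are not rectified), "T" (4x4, takes a point from camera to world coordinates). Camera axes: x right, y down, z forward; pixel columns grow to the right and rows downward; lengths in m; the calibration is good to about 2 mm. A picture is of the moment at which its call begins. There is no depth.
- r.finish_job(): hands the job in, once; it reports no verdict.
Trained networks look in a picture, given as the dict that the camera call returned (one of the last four; its "shot" number tells which), for a name from the list of things; names that differ only in an ending like _2 or _b are one class to them, and where a whole thing is asked for, a point or a joint stands for the part that bears it (a point fixed in the world has none). Each returns a list of dicts, best first, with "confidence" (0 to 1); they miss things now and then, are a little off and sometimes report something else, mostly with a low value. They report only what shows in the picture. A call takes as long as a camera call.
- masks_of(picture, thing): "pixels" (384x512 bool, what is visible of it) and "box" ([left, top, width, height] in pixels, round what is visible of it).
The state is a dict: "time_s": time; "joints": joint angles; "joint_velocities": joint speeds; "effort": joint torques, N m; "tcp_pos": TCP position; "ee_rot": TCP orientation; "wrist_force": force on the tool from outside, world axes, zero at the start; "moment": the same for the moment, N m; "gripper_width": opening from 0.0 (shut) to 1.0 (fully open).
Only numpy, scipy, OpenCV 4.12 (cv2) and the standard library are available. Lean on these libraries where they do the work, as an engineer would, in place of code of your own. Each camera call takes 0.05 s, during which the arm holds its last target. There are 200 camera calls.

TASK

The small wooden bowl on the green carving stand has to be turned to its next carving position. By pushing on the spokes of the star wheel under it, one spoke after another, turn the wheel counter-clockwise as seen from above until the spoke that ends in a ball points straight over the pointer at the front of the stand. Leave the wheel standing still there.

Things in the scene. Friction and masses are not known exactly. Their poses are not given: they have to be found in the camera images.
- wheel_axis (a point): Hub of the steel star wheel on the fixed green stand: point on its vertical axis at spoke mid-height, 62 mm above the bench; x axis level, from pointer to rear guard, z up. Hub 68 mm wide; six level round spokes 14 mm thick, 60 degrees apart, ending 155 mm from the axis. Beyond 70 mm from the axis nothing under the front half of the wheel is over 23 mm high.
- ball_end (a point): Centre of the 34 mm steel ball that ends one of the six spokes, 150 mm from the axis, 62 mm above the bench; turns with the wheel, as does the 80 mm bowl on the hub (rim 110 mm above the bench). Its x axis points along the spoke to the axis.
- pointer_tip (a point): Tip of the steel arrow (22 mm high) at the front of the stand, 172 mm from the axis, pointing at it. On the opposite side a fixed wire guard (top 99 mm above the bench, reaching 185 mm from the axis) covers the rear of the wheel from 130 degrees either side of the pointer, so spokes can be pushed only up to about 110 degrees either side of it.
- star_wheel (a joint): Angle of the star wheel, rad, growing counter-clockwise from above; 0: ball spoke right over the pointer. Starts between -3.8 and -2.3; stops at -4.3 and 0.9, so it cannot come round the other way. Stiff: 0.4 N m, about 4 N at 115 mm from the axis; stays where it is left.

How it is judged:
By the outcome, as a careful person would: the job done as asked, in the order asked, and still so for the second after the job is handed in, with the robot touching nothing.
It also fails if it takes over 64 s, if anything falls off the work surface, if the arm or the gripper's body presses on something with over 40 N, if the wrist force passes 120 N, or if a joint passes its speed limit or range.

## Working session

There is one attempt and no reset: what is moved stays moved. The work goes in short steps, Python scripts to look and compute and a tool call to move; the robot and the scene stay as the last step left them, time stands still between calls to the robot, and variables do not carry over. Pictures are saved under pics/ and viewed, on a budget of 10 in all, crops included, one or two more only if the job needs it, and the job is handed in when it is done.

Besides the shell and the picture viewer there is one more tool, called by a JSON object that holds its "fn" and its "kwargs". apply_moves: Moves the arm, as the interface text tells. Its arguments: {"type":"object","properties":{"steps":{"type":"array","items":{"type":"array","items":{"type":"array","items":{"type":"number"}}}}},"required":["steps"]}

```bash
ls; mkdir -p pics; cat > h.py <<'E'
import numpy as np, cv2
from station import sense, capture, r, masks_of
def K(c):
    f=192/np.tan(np.radians(c["vfov"])/2); return np.array([[f,0,c["cx"]],[0,f,c["cy"]],[0,0,1.]])
def ray(c,uv,z):
    p=cv2.undistortPoints(np.array([[uv]],float),K(c),np.array(c["dist"],float))[0,0]
    T=np.array(c["T"]); d=T[:3,:3]@[p[0],p[1],1]; o=T[:3,3]; return o+d*(z-o[2])/d[2]
def proj(c,P):
    T=np.linalg.inv(np.array(c["T"])); rv,_=cv2.Rodrigues(T[:3,:3])
    return cv2.projectPoints(np.array(P,float).reshape(-1,1,3),rv,T[:3,3],K(c),np.array(c["dist"],float))[0][:,0]
E
python3 - <<'E'
from h import *
s=sense();print(s["time_s"],s["tcp_pos"],s["ee_rot"])
for n in("top","scene"):
    c=capture(n); cv2.imwrite(f"pics/{n}0.png",c["color"][:,:,::-1]); print(n,np.array(c["T"])[:3,3].round(3))
    for t,z in(("ball_end",.062),("pointer_tip",.022),("wheel_axis",.062),("star_wheel",.062)):
        for m in masks_of(c,t)[:2]:
            ys,xs=np.nonzero(m["pixels"]); uv=(xs.mean(),ys.mean()); print(t,m["confidence"],m["box"],uv,ray(c,uv,z).round(3))
E
```

```text
pics
0.0 [0.24532668 0.57422845 0.23845551] [[ 9.19491620e-01 -3.93108833e-01 -7.78249270e-04]
 [-3.93109596e-01 -9.19489406e-01 -2.01917078e-03]
 [ 7.81619083e-05  2.16254786e-03 -9.99997659e-01]]
top [0.42  0.012 0.937]
ball_end 0.59 [165.1, 89.2, 122.9, 141.1] (np.float64(224.8072249589491), np.float64(159.46896551724137)) [0.555 0.096 0.062]
ball_end 0.21 [162.8, 73.9, 129.5, 171.4] (np.float64(228.47951807228915), np.float64(147.9812048192771)) [0.582 0.089 0.062]
pointer_tip 0.72 [162.9, 74.7, 129.1, 171.6] (np.float64(227.29938971229294), np.float64(149.45248474280731)) [0.586 0.095 0.022]
wheel_axis 0.72 [164.1, 72.5, 125.7, 174.4] (np.float64(227.5130970724191), np.float64(147.87704160246534)) [0.582 0.091 0.062]
star_wheel 0.62 [165.8, 89.7, 122.8, 137.5] (np.float64(225.1967047747142), np.float64(158.50739744451917)) [0.557 0.095 0.062]
star_wheel 0.52 [166.0, 71.3, 124.9, 171.7] (np.float64(227.47065368567453), np.float64(145.4847009735744)) [0.587 0.091 0.062]
scene [-0.009 -0.452  0.591]
ball_end 0.69 [183.1, 136.9, 134.2, 67.1] (np.float64(247.08375), np.float64(166.15416666666667)) [0.561 0.094 0.062]
pointer_tip 0.81 [180.8, 119.8, 144.0, 109.9] (np.float64(253.44265927977838), np.float64(169.00812557710066)) [0.605 0.115 0.022]
wheel_axis 0.97 [176.6, 117.5, 152.8, 115.6] (np.float64(255.45141493351517), np.float64(168.5710876235936)) [0.566 0.073 0.062]
```

```bash
python3 - <<'E'
import cv2
a=cv2.imread("pics/top0.png")[55:265,145:325]; cv2.imwrite("pics/a.png",cv2.resize(a,None,fx=2.85,fy=2.85,interpolation=2))
b=cv2.imread("pics/scene0.png"); cv2.imwrite("pics/b.png",cv2.resize(b,None,fx=1.5,fy=1.5,interpolation=2))
E
```

```text
(no output)
```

View pics/a.png

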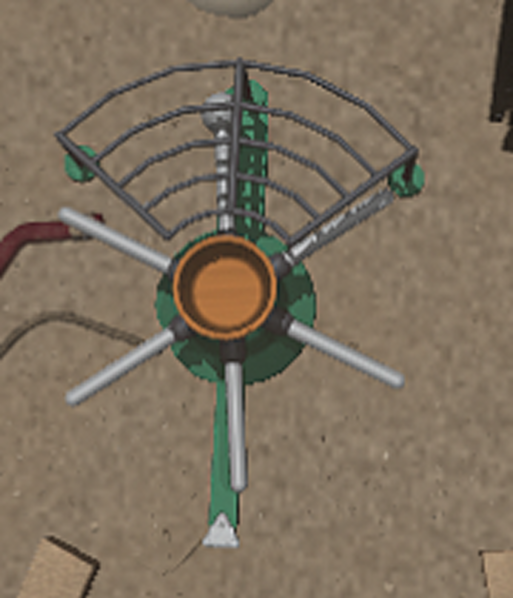

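View pics/b.png

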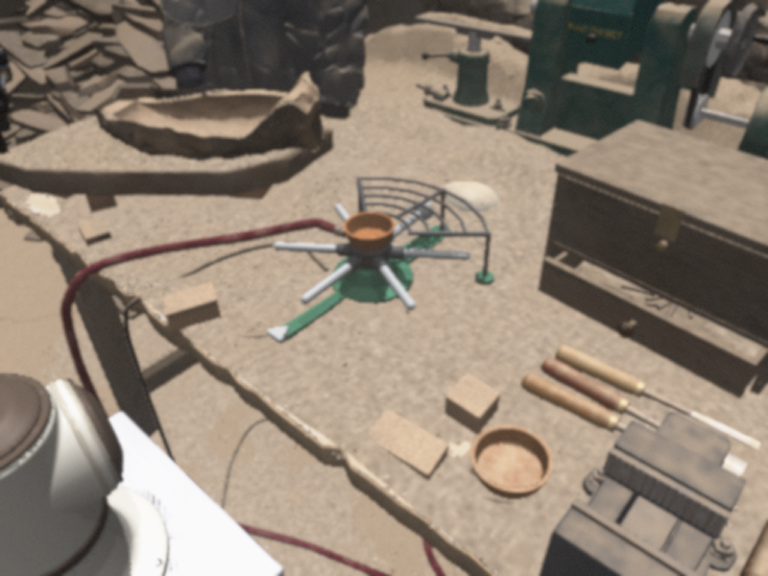

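Top crop: the ball is at about (218,110), under the rear guard. The pointer tip is at (221,515) and the bowl at (225,287). Free spoke tips are at (65,212), (72,400), (238,487) and (400,382). I'll fit the axis and wheel angle from these.

```bash
cat >> h.py <<'E'
from scipy.optimize import least_squares
def fit(c,tips,ball,axis0=None):
    """tips: full-image px of plain spoke tips (152mm), ball px; returns axis xy, ball world angle"""
    B=ray(c,ball,.062)[:2]; Q=[ray(c,t,.062)[:2] for t in tips]
    def f(p):
        a=p[:2]; e=list(B-a-.150*np.array([np.cos(p[2]),np.sin(p[2])]))
        for q in Q:
            k=np.round((np.arctan2(*(q-a)[::-1])-p[2])/(np.pi/3)); t=p[2]+k*np.pi/3
            e+=list(q-a-.152*np.array([np.cos(t),np.sin(t)]))
        return e
    a0=np.mean(Q,0) if axis0 is None else axis0
    s=least_squares(f,[*a0,np.arctan2(*(B-a0)[::-1])]); return s.x,np.abs(s.fun).max()
E
python3 - <<'E'
from h import *
c=capture("top")
g=lambda x,y:(145+x/2.85-.3,55+y/2.85-.3)
p=ray(c,g(221,516),.022); bowl=ray(c,g(225,287),.11)
x,e=fit(c,[g(65,212),g(72,400),g(238,487),g(400,382)],g(218,110),bowl[:2])
print("pointer",p.round(4),"bowl",bowl.round(4),"axis",x[:2].round(4),"res",e)
d=p[:2]-x[:2]; pa=np.degrees(np.arctan2(d[1],d[0])); ba=np.degrees(x[2])
print("dist",np.linalg.norm(d),"ptr ang",pa,"ball ang",ba,"q",(ba-pa+180)%360-180)
print("reach",np.linalg.norm(x[:2]))
E
```

```text
pointer [0.3818 0.0997 0.022 ] bowl [0.5566 0.0942 0.11  ] axis [0.558  0.0949] res 0.00243307450273908
dist 0.17631771132841706 ptr ang 178.46368552992328 ball ang 4.908330819197449 q -173.55535471072582
reach 0.566068469312267
```

```bash
cat >> h.py <<'E'
A=np.array([.5573,.0948]); PA=178.46; R=.112
def wp(s,d,z=.062):
    w=np.radians(PA+s); u=np.array([np.cos(w),np.sin(w)]); t=np.array([-u[1],u[0]])
    p=A+R*u-d*t; return np.array([*p,z,s+PA-180])
def rows(wps,step=.045,deg=9,cur=None):
    if cur is None:
        s=sense(); M=np.array(s["ee_rot"]); cur=np.array([*s["tcp_pos"],np.degrees(np.arctan2(M[1,0],M[0,0]))])
    out=[]
    for w in wps:
        n=int(max(1,np.ceil(np.linalg.norm(w[:3]-cur[:3])/step),np.ceil(abs(w[3]-cur[3])/deg)))
        for i in range(1,n+1):
            q0=cur+(w-cur)*(i-1)/n; q=cur+(w-cur)*i/n; a=np.radians(q0[3]); D=q[:3]-q0[:3]
            out.append([0,*np.round([D@[np.cos(a),np.sin(a),0],D@[np.sin(a),-np.cos(a),0],-D[2]],4)*1000,0,0,round(-np.radians(q[3]-q0[3]),3)])
            out[-1]=[0]+[round(float(v),1) for v in out[-1][1:4]]+[0,0,float(out[-1][6])]
        cur=w
    print(len(out)); [print(o) for o in out]
E
python3 - <<'E'
from h import *
rows([wp(-53.6,.047,.2)]); print(wp(-53.6,.047))
E
```

```text
11
[0, 36.8, 20.0, 3.6, 0, 0, 0.051]
[0, 37.8, 18.1, 3.6, 0, 0, 0.051]
[0, 38.7, 16.1, 3.6, 0, 0, 0.051]
[0, 39.4, 14.1, 3.6, 0, 0, 0.051]
[0, 40.1, 12.1, 3.6, 0, 0, 0.051]
[0, 40.7, 10.1, 3.6, 0, 0, 0.051]
[0, 41.1, 8.0, 3.6, 0, 0, 0.051]
[0, 41.5, 5.9, 3.6, 0, 0, 0.051]
[0, 41.7, 3.8, 3.6, 0, 0, 0.051]
[0, 41.9, 1.7, 3.6, 0, 0, 0.051]
[0, 41.9, -0.5, 3.6, 0, 0, 0.051]
[  0.53184971   0.21356566   0.062      -55.14      ]
```

{"fn": "apply_moves", "kwargs": {"steps": [[[0,37,20,3.6,0,0,0.051],[0,38,18,3.6,0,0,0.051],[0,38.5,16,3.6,0,0,0.051],[0,39.5,14,3.6,0,0,0.051],[0,40,12,3.6,0,0,0.051],[0,40.5,10,3.6,0,0,0.051],[0,41,8,3.6,0,0,0.051],[0,41.5,6,3.6,0,0,0.051],[0,41.5,4,3.6,0,0,0.051],[0,42,1.5,3.6,0,0,0.051],[0,42,-0.5,3.6,0,0,0.051],[0,0,0,0,0,0,0]]]}}

```text
time_s: 2.05
tcp_pos: [0.5326, 0.2116, 0.1995]
ee_rot: [[0.566, -0.824, -0.001], [-0.824, -0.566, -0.001], [0.0, 0.001, -1.0]]
wrist_force: [0.2, 0.2, -0.0]
gripper_width: 0.006
```

```bash
python3 - <<'E'
from h import *
s=sense();print(s["time_s"],s["tcp_pos"],s["joints"],s["gripper_width"])
rows([wp(-53.6,.047)]); 
print(wp(-53.6,.047))
w=wp(-53.6,.047); rows([wp(-53.6,.025)]+[wp(x,.022) for x in np.arange(-49,11,5)],cur=w)
c=capture("scene");cv2.imwrite("pics/c.png",c["color"][60:300,100:420,::-1].repeat(2,0).repeat(2,1))
E
```

```text
2.05 [0.53259119 0.21161137 0.19946929] [ 3.78626760e+01  1.88651521e+01 -1.04061968e+01  5.72328921e-03
 -6.07786242e+01 -3.37533600e+00] 0.00610485830049142
4
[0, -0.5, -0.1, 34.4, 0, 0, -0.002]
[0, -0.5, -0.1, 34.4, 0, 0, -0.002]
[0, -0.5, -0.1, 34.4, 0, 0, -0.002]
[0, -0.5, -0.1, 34.4, 0, 0, -0.002]
[  0.53184971   0.21356566   0.062      -55.14      ]
13
[0, 0.0, 22.0, -0.0, 0, 0, -0.0]
[0, -1.4, 12.1, -0.0, 0, 0, -0.08]
[0, -1.5, 9.8, -0.0, 0, 0, -0.087]
[0, -1.5, 9.8, -0.0, 0, 0, -0.087]
[0, -1.5, 9.8, -0.0, 0, 0, -0.087]
[0, -1.5, 9.8, -0.0, 0, 0, -0.087]
[0, -1.5, 9.8, -0.0, 0, 0, -0.087]
[0, -1.5, 9.8, -0.0, 0, 0, -0.087]
[0, -1.5, 9.8, -0.0, 0, 0, -0.087]
[0, -1.5, 9.8, -0.0, 0, 0, -0.087]
[0, -1.5, 9.8, -0.0, 0, 0, -0.087]
[0, -1.5, 9.8, -0.0, 0, 0, -0.087]
[0, -1.5, 9.8, -0.0, 0, 0, -0.087]
```

View pics/c.png

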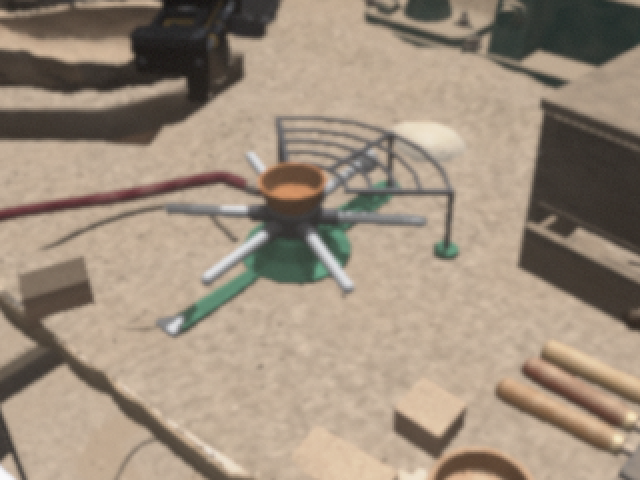

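The gripper is shut above the gap to the left-rear of the wheel, with its fingers at about (190,90) and clear of everything. Next I lower it.

{"fn": "apply_moves", "kwargs": {"steps": [[[0,-0.5,0,34.5,0,0,0],[0,-0.5,0,34.5,0,0,0],[0,-0.5,0,34.5,0,0,0],[0,-0.5,0,34,0,0,0],[0,0,0,0,0,0,0]]]}}

```text
time_s: 2.72
tcp_pos: [0.5284, 0.2152, 0.0603]
ee_rot: [[0.571, -0.821, -0.005], [-0.821, -0.571, -0.003], [-0.0, 0.006, -1.0]]
wrist_force: [0.2, 0.4, 0.6]
gripper_width: 0.006
```

{"fn": "apply_moves", "kwargs": {"steps": [[[0,0,11,0,0,0,0],[0,0,11,0,0,0,0],[0,-1.4,12,0,0,0,-0.08],[0,-1.5,9.8,0,0,0,-0.087],[0,-1.5,9.8,0,0,0,-0.087],[0,-1.5,9.8,0,0,0,-0.087]]]}}

```text
time_s: 3.48
tcp_pos: [0.479, 0.1812, 0.0644]
ee_rot: [[0.814, -0.581, 0.006], [-0.581, -0.814, 0.005], [0.002, -0.007, -1.0]]
wrist_force: [2.7, 2.8, -1.8]
gripper_width: 0.005
```

```bash
python3 - <<'E'
from h import *
s=sense();print(s["time_s"],s["tcp_pos"],s["wrist_force"],wp(-34,.022))
c=capture("top");cv2.imwrite("pics/d.png",cv2.resize(c["color"][55:265,125:325,::-1],None,fx=2.85,fy=2.85,interpolation=2))
E
```

```text
3.475 [0.47897285 0.18120178 0.06435264] [ 2.69958927  2.80337319 -1.77321407] [  0.47895246   0.17780399   0.062      -35.54      ]
```

View pics/d.png

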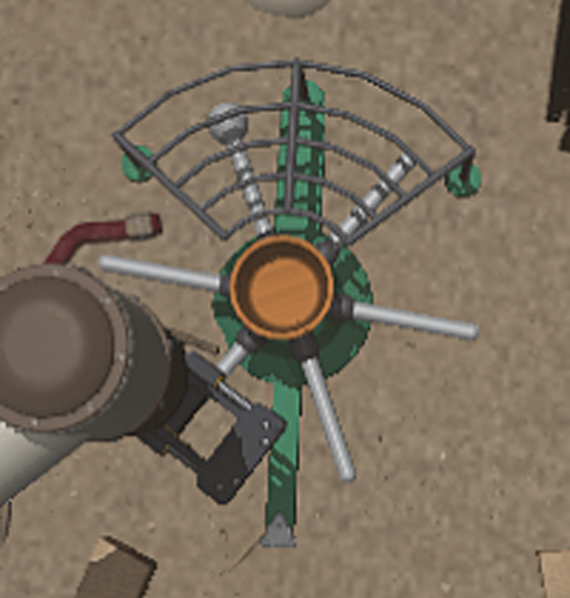

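The wheel turns with the push. The ball is now at (228,120), rotated left by about 16°, and the force is small. I continue the stroke, then back off and lift.

{"fn": "apply_moves", "kwargs": {"steps": [[[0,-1.5,9.8,0,0,0,-0.087],[0,-1.5,9.8,0,0,0,-0.087],[0,-1.5,9.8,0,0,0,-0.087],[0,-1.5,9.8,0,0,0,-0.087],[0,-1.5,9.8,0,0,0,-0.087],[0,-1.5,9.8,0,0,0,-0.087],[0,-1.5,9.8,0,0,0,-0.087],[0,-1.5,9.8,0,0,0,-0.087],[0,0,0,0,0,0,0],[0,0,-25,0,0,0,0],[0,0,0,-40,0,0,0],[0,0,0,-40,0,0,0]]]}}

```text
time_s: 5.03
tcp_pos: [0.4399, 0.1354, 0.1434]
ee_rot: [[0.998, 0.07, -0.001], [0.07, -0.998, -0.001], [-0.001, 0.001, -1.0]]
wrist_force: [0.6, 0.3, -0.5]
gripper_width: 0.008
```

```bash
python3 - <<'E'
from h import *
s=sense();print(s["time_s"],s["tcp_pos"],wp(6,.047))
rows([wp(-30,.047,.145),wp(-56,.047,.145)]);
c=capture("top");cv2.imwrite("pics/e.png",cv2.resize(c["color"][55:265,125:325,::-1],None,fx=2.85,fy=2.85,interpolation=2))
E
```

```text
5.025 [0.43991806 0.13544838 0.1434184 ] [0.44198429 0.13294821 0.062      4.46      ]
7
[0, 12.6, -13.6, -0.4, 0, 0, 0.155]
[0, 10.4, -15.4, -0.4, 0, 0, 0.155]
[0, 7.8, -16.8, -0.4, 0, 0, 0.155]
[0, 5.1, -17.9, -0.4, 0, 0, 0.155]
[0, 10.6, -14.8, -0.0, 0, 0, 0.151]
[0, 8.3, -16.2, -0.0, 0, 0, 0.151]
[0, 5.8, -17.3, -0.0, 0, 0, 0.151]
```

View pics/e.png

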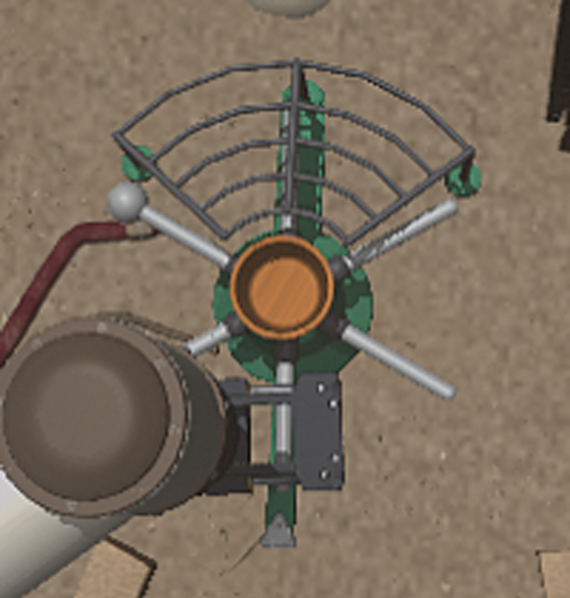

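Stroke 1 worked. A plain spoke now lies over the pointer (tip at about (283,465)), and the ball is at (127,202), about -119° from the pointer. Next I go back over the gap behind the -59° spoke.

{"fn": "apply_moves", "kwargs": {"steps": [[[0,12.5,-13.5,0,0,0,0.155],[0,10.5,-15.5,0,0,0,0.155],[0,8,-17,0,0,0,0.155],[0,5,-18,0,0,0,0.155],[0,10.5,-15,0,0,0,0.151],[0,8.5,-16,0,0,0,0.151],[0,6,-17.5,0,0,0,0.155],[0,2,-6,0,0,0,0.05],[0,0,0,0,0,0,0]]]}}

```text
time_s: 6.2
tcp_pos: [0.5438, 0.2164, 0.1423]
ee_rot: [[0.492, -0.87, -0.0], [-0.87, -0.492, -0.0], [0.0, 0.001, -1.0]]
wrist_force: [-0.2, -0.8, 0.6]
gripper_width: 0.01
```

```bash
python3 - <<'E'
from h import *
s=sense();print(s["time_s"],s["tcp_pos"],wp(-59,.047))
rows([wp(-59,.047,.145),wp(-59,.047)]);
c=capture("top")
g=lambda x,y:(125+x/2.85-.3,55+y/2.85-.3)
x,e=fit(c,[g(452,208),g(450,393)],g(127,202),A); print(x,e,(np.degrees(x[2])-PA))
E
```

```text
6.2 [0.543782   0.21642838 0.14226371] [  0.54313949   0.21543366   0.062      -60.54      ]
3
[0, 0.5, 1.0, -2.7, 0, 0, 0.001]
[0, 0.0, 0.0, 41.5, 0, 0, -0.0]
[0, 0.0, 0.0, 41.5, 0, 0, -0.0]
[0.55661231 0.0961619  1.05669207] 0.002059069145812914 -117.91600439168923
```

{"fn": "apply_moves", "kwargs": {"steps": [[[0,0.5,0,39.5,0,0,0],[0,0,0,39.5,0,0,0],[0,0,0,0,0,0,0],[0,0,12.5,0,0,0,0],[0,0,12.5,0,0,0,0],[0,-1.5,9.8,0,0,0,-0.087],[0,-1.5,9.8,0,0,0,-0.087],[0,-1.5,9.8,0,0,0,-0.087],[0,-1.5,9.8,0,0,0,-0.087],[0,-1.5,9.8,0,0,0,-0.087],[0,-1.5,9.8,0,0,0,-0.087]]]}}

```text
time_s: 7.62
tcp_pos: [0.4742, 0.173, 0.0654]
ee_rot: [[0.863, -0.505, 0.006], [-0.505, -0.863, 0.005], [0.003, -0.007, -1.0]]
wrist_force: [1.8, 3.3, -1.0]
gripper_width: 0.006
```

{"fn": "apply_moves", "kwargs": {"steps": [[[0,-1.5,9.8,0,0,0,-0.087],[0,-1.5,9.8,0,0,0,-0.087],[0,-1.5,9.8,0,0,0,-0.087],[0,-1.5,9.8,0,0,0,-0.087],[0,-1.5,9.8,0,0,0,-0.087],[0,-1.5,9.8,0,0,0,-0.087],[0,-1.5,9.8,0,0,0,-0.087],[0,0,0,0,0,0,0],[0,0,-25,0,0,0,0],[0,0,0,-40,0,0,0],[0,0,0,-40,0,0,0],[0,0,0,0,0,0,0]]]}}

```text
time_s: 9.12
tcp_pos: [0.4449, 0.1353, 0.1471]
ee_rot: [[0.997, 0.076, 0.008], [0.076, -0.997, 0.005], [0.008, -0.004, -1.0]]
wrist_force: [-0.7, -0.1, -0.7]
gripper_width: 0.0
```

```bash
python3 - <<'E'
from h import *
s=sense();print(s["time_s"],s["tcp_pos"])
rows([wp(-30,.052,.145),wp(-58,.052,.145)]);
c=capture("top");cv2.imwrite("pics/f.png",cv2.resize(c["color"][55:265,125:325,::-1],None,fx=2.85,fy=2.85,interpolation=2))
E
```

```text
9.125 [0.44492187 0.1353165  0.14711276]
8
[0, 12.2, -14.7, 0.5, 0, 0, 0.157]
[0, 9.7, -16.4, 0.5, 0, 0, 0.157]
[0, 7.1, -17.8, 0.5, 0, 0, 0.157]
[0, 4.2, -18.6, 0.5, 0, 0, 0.157]
[0, 9.4, -11.6, -0.0, 0, 0, 0.122]
[0, 7.9, -12.7, -0.0, 0, 0, 0.122]
[0, 6.3, -13.5, -0.0, 0, 0, 0.122]
[0, 4.6, -14.2, -0.0, 0, 0, 0.122]
```

View pics/f.png

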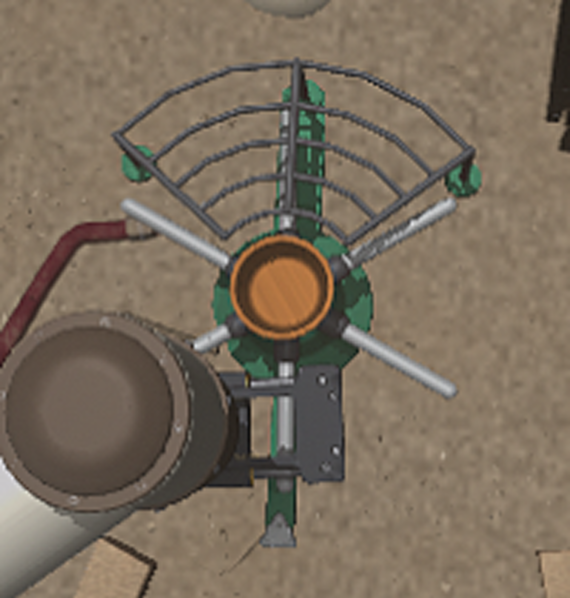

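Stroke 2 worked the same way. The ball spoke is now at about -57°, hidden under the gripper. I go back behind it.

{"fn": "apply_moves", "kwargs": {"steps": [[[0,12,-14.5,0,0,0,0.157],[0,9.5,-16.5,0,0,0,0.157],[0,7,-18,0,0,0,0.157],[0,4,-18.5,0,0,0,0.157],[0,9.5,-11.5,0,0,0,0.122],[0,8,-12.5,0,0,0,0.122],[0,6.5,-13.5,0,0,0,0.122],[0,4.5,-14,0,0,0,0.122],[0,0,0,0,0,0,0]]]}}

```text
time_s: 10.3
tcp_pos: [0.5427, 0.2155, 0.142]
ee_rot: [[0.507, -0.862, -0.002], [-0.862, -0.507, -0.001], [0.0, 0.002, -1.0]]
wrist_force: [-0.1, -0.2, -0.4]
gripper_width: 0.002
```

```bash
python3 - <<'E'
from h import *
s=sense();print(s["time_s"],s["tcp_pos"],s["ee_rot"][0])
rows([wp(-58,.052,.145),wp(-58,.052)])
c=capture("scene")
for n in("ball_end","star_wheel"):
  for m in masks_of(c,n)[:2]: print(n,m["confidence"],m["box"])
for b in(-56,-58,-60):
  w=np.radians(PA+b); print(b,proj(c,[*(A+.15*np.array([np.cos(w),np.sin(w)])),.062]))
E
```

```text
10.3 [0.54266024 0.21552302 0.14197521] [ 0.50653425 -0.86221751 -0.00200488]
3
[0, -0.5, -3.4, -3.0, 0, 0, -0.0]
[0, 0.0, 0.0, 41.5, 0, 0, -0.0]
[0, 0.0, 0.0, 41.5, 0, 0, -0.0]
ball_end 0.98 [179.0, 136.6, 135.9, 66.7]
star_wheel 0.87 [182.4, 133.4, 131.7, 77.5]
-56 [[183.88537727 162.3195626 ]]
-58 [[184.5714899  161.12705606]]
-60 [[185.32414718 159.95126016]]
```

{"fn": "apply_moves", "kwargs": {"steps": [[[0,0,-2,39.5,0,0,0],[0,0,0,39.5,0,0,0],[0,0,0,0,0,0,0],[0,0,14,0,0,0,0],[0,0,13,0,0,0,0],[0,-1.5,9.8,0,0,0,-0.087],[0,-1.5,9.8,0,0,0,-0.087],[0,-1.5,9.8,0,0,0,-0.087],[0,-1.5,9.8,0,0,0,-0.087],[0,-1.5,9.8,0,0,0,-0.087],[0,-1.5,9.8,0,0,0,-0.087],[0,-1.5,9.8,0,0,0,-0.087]]]}}

```text
time_s: 11.95
tcp_pos: [0.4671, 0.1638, 0.0664]
ee_rot: [[0.91, -0.415, 0.005], [-0.415, -0.91, 0.005], [0.003, -0.007, -1.0]]
wrist_force: [-0.4, 4.5, -0.7]
gripper_width: 0.004
```

{"fn": "apply_moves", "kwargs": {"steps": [[[0,-1.5,9.8,0,0,0,-0.087],[0,-1.5,9.8,0,0,0,-0.087],[0,-1.2,7,0,0,0,-0.07],[0,0,0,0,0,0,0]]]}}

```text
time_s: 12.45
tcp_pos: [0.4534, 0.139, 0.066]
ee_rot: [[0.982, -0.186, 0.003], [-0.186, -0.982, 0.002], [0.002, -0.002, -1.0]]
wrist_force: [-0.1, 0.6, 0.3]
gripper_width: 0.006
```

```bash
python3 - <<'E'
from h import *
s=sense();print(s["time_s"],s["tcp_pos"],s["wrist_force"])
c=capture("top");cv2.imwrite("pics/g1.png",cv2.resize(c["color"][55:265,125:325,::-1],None,fx=2.85,fy=2.85,interpolation=2))
E
```

```text
12.45 [0.45337855 0.13899658 0.06599896] [-0.08636561  0.58313204  0.3192305 ]
```

View pics/g1.png

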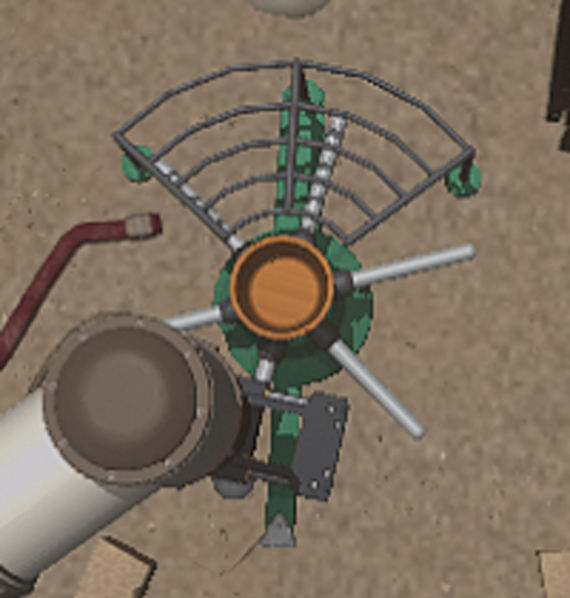

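The ball is now at about (233,485), just left of the pointer. Plain spoke tips are at (470,250), (417,432) and (338,122). I compute the angle from these.

```bash
cat >> h.py <<'E'
def tipfit(c,tips,a=None):
    Q=np.array([ray(c,t,.062)[:2] for t in tips])
    def f(p):
        e=[]
        aa=p[1:3] if a is None else a
        for q in Q:
            d=q-aa; k=np.round((np.arctan2(d[1],d[0])-p[0])/(np.pi/3)); t=p[0]+k*np.pi/3
            e+=list(d-.152*np.array([np.cos(t),np.sin(t)]))
        return e
    x0=np.array([np.radians(PA-8),*A])[:1 if a is not None else 3]
    s=least_squares(f,x0); return np.degrees(s.x[0])-PA,s.x[1:],np.abs(s.fun).max()
E
python3 - <<'E'
from h import *
c=capture("top")
g=lambda x,y:(125+x/2.85-.3,55+y/2.85-.3)
T=[g(470,250),g(417,432),g(338,122)]
print(tipfit(c,T),tipfit(c,T,A), ray(c,g(278.5,517),.022))
E
```

```text
(np.float64(-12.577212021601127), array([0.5558    , 0.09686479]), np.float64(0.0032738452970258736)) (np.float64(-12.802647268612361), array([], dtype=float64), np.float64(0.004626837798974964)) [0.3809921  0.09923382 0.022     ]
```

{"fn": "apply_moves", "kwargs": {"steps": [[[0,-0.9,5.9,0,0,0,-0.052],[0,-0.9,5.9,0,0,0,-0.052],[0,-0.9,5.9,0,0,0,-0.052],[0,0,0,0,0,0,0],[0,0,0,0,0,0,0]]]}}

```text
time_s: 13.18
tcp_pos: [0.4486, 0.1218, 0.0647]
ee_rot: [[0.999, -0.032, 0.001], [-0.032, -0.999, 0.0], [0.001, -0.0, -1.0]]
wrist_force: [-0.4, 1.5, 1.1]
gripper_width: 0.007
```

```bash
python3 - <<'E'
from h import *
s=sense();print(s["time_s"],s["tcp_pos"],s["wrist_force"])
c=capture("top");a=cv2.resize(c["color"][75:255,160:300,::-1],None,fx=4,fy=4,interpolation=2)[:600]
a=cv2.resize(c["color"][75:255,160:300,::-1],None,fx=3.3,fy=3.3,interpolation=2)
cv2.imwrite("pics/g2.png",a)
E
```

```text
13.175 [0.44862312 0.12184441 0.06465031] [-0.41871177  1.48771521  1.14349345]
```

View pics/g2.png

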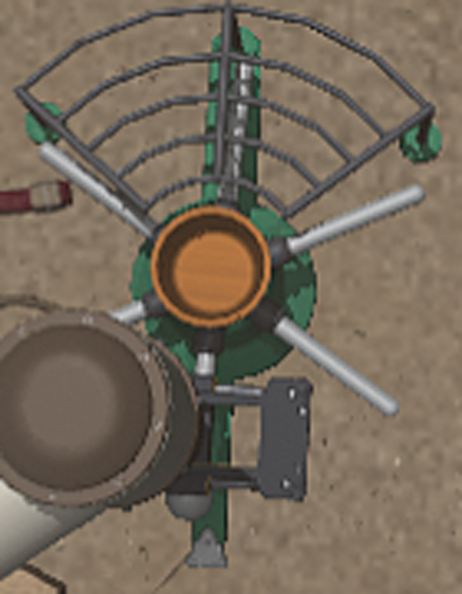

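```bash
python3 - <<'E'
from h import *
c=capture("top")
g=lambda x,y:(160+x/3.3-.35,75+y/3.3-.35)
T=[g(415,194),g(391,407),g(47,152),g(246,68)]
print(tipfit(c,T),tipfit(c,T,A),tipfit(c,T,np.array([.5565,.096])))
p=ray(c,g(208,532),.022);print(p)
for b in(0,-3,-6):
  w=np.radians(PA+b); print(b,(proj(c,[*(A+.15*np.array([np.cos(w),np.sin(w)])),.062])-[160,75]+.35)*3.3)
E
```

```text
(np.float64(-3.726277821556522), array([0.5554868 , 0.09554762]), np.float64(0.0037493792458758307)) (np.float64(-3.799363240950015), array([], dtype=float64), np.float64(0.0038715487000180737)) (np.float64(-3.885448130052339), array([], dtype=float64), np.float64(0.003497762959361078))
[0.38157241 0.09864246 0.022     ]
0 [[203.35329097 496.1606624 ]]
-3 [[191.83889503 495.1894183 ]]
-6 [[180.40194857 493.6134001 ]]
```

{"fn": "apply_moves", "kwargs": {"steps": [[[0,-0.3,2.5,0,0,0,-0.022],[0,-0.3,2.5,0,0,0,-0.022],[0,0,0,0,0,0,0],[0,0,0,0,0,0,0],[0,0,-20,0,0,0,0],[0,0,0,-40,0,0,0],[0,0,0,-40,0,0,0],[0,0,-50,0,0,0,0],[0,0,-50,0,0,0,0],[0,0,-50,0,0,0,0],[0,0,-30,0,0,0,0],[0,0,0,0,0,0,0]]]}}

```text
time_s: 14.78
tcp_pos: [0.4445, 0.319, 0.1437]
ee_rot: [[1.0, 0.016, -0.0], [0.016, -1.0, -0.001], [-0.0, 0.001, -1.0]]
wrist_force: [-0.1, 0.1, -0.2]
gripper_width: 0.009
```

```bash
python3 - <<'E'
from h import *
s=sense();print(s["time_s"],s["tcp_pos"],s["wrist_force"])
c=capture("top")
cv2.imwrite("pics/g3full.png",c["color"][:,:,::-1])
cv2.imwrite("pics/g3.png",cv2.resize(c["color"][75:255,160:300,::-1],None,fx=3.3,fy=3.3,interpolation=2))
E
```

```text
14.775 [0.44445205 0.31901576 0.14373533] [-0.10576308  0.14558915 -0.23942102]
```

View pics/g3.png

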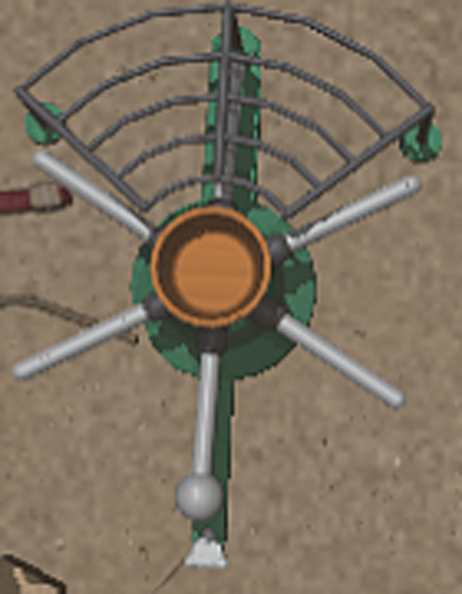

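Nearly there. The ball is at (199,497), the pointer apex at about (208,532), and the four plain tips at (414,184), (399,399), (41,158) and (20,372).

```bash
python3 - <<'E'
from h import *
c=capture("top"); im=c["color"].astype(int)
g=lambda x,y:(160+x/3.3-.35,75+y/3.3-.35)
T=[g(414,184),g(399,399),g(41,158),g(20,372)]
a1,ax,e=tipfit(c,T); print("tips",a1,ax,e)
# white pointer & ball pixels
hsv=cv2.cvtColor(c["color"],cv2.COLOR_RGB2HSV)
print("ball patch/pointer gray rows")
for y in range(217,249): 
    print(y," ".join(f"{hsv[y,x,1]:3d}/{hsv[y,x,2]:3d}" for x in range(213,233)))
b=ray(c,g(199,497),.062)[:2]; p=ray(c,g(208,532),.022)[:2]
an=lambda q,a:np.degrees(np.arctan2(*(q-a)[::-1]))
for a in(ax,A,np.array([.5565,.0955])): print(a,"ball",an(b,a),"ptr",an(p,a),"dists",np.linalg.norm(b-a),np.linalg.norm(p-a))
m=ray(c,g(213.5,270),.11);print("bowl",m)
c2=capture("scene")
cv2.imwrite("pics/s3.png",cv2.resize(c2["color"][120:240,160:340,::-1],None,fx=4.4,fy=4.4,interpolation=2))
E
```

```text
tips -1.0656868152285313 [0.55714366 0.09441712] 0.0021008241994480426
ball patch/pointer gray rows
217  68/142  67/148  66/142  72/141  79/145   9/137   3/165   4/203   3/180   2/149   9/111  56/ 59  66/ 77  66/ 77  65/ 78  81/ 79  39/ 46  68/157  64/144  64/140
218  68/139  70/142  69/144  76/145  39/137   6/123   2/139   3/160   3/155   2/129  10/ 98  68/ 60  77/ 76  69/ 78  71/ 79  84/ 79  33/ 46  67/156  67/141  63/141
219  71/137  72/138  40/133  29/122   4/127   2/127   0/135   0/133   4/133   0/124   5/106  12/ 85  47/ 65  76/ 77  71/ 79  85/ 78  43/ 42  67/152  64/140  63/141
220  73/137  45/130   6/119   4/128   2/141   2/145   2/150   2/146   2/142   2/138   4/125   5/112  12/ 87  47/ 65  82/ 78  80/ 73  69/126  66/147  64/143  63/142
221  79/136   7/117   2/128   2/144   2/154   3/158   3/162   0/155   2/153   2/147   0/138   4/124   7/110  16/ 79  83/ 77  85/ 69  70/149  64/140  65/138  62/139
222  47/115   6/125   4/142   2/151   3/164   3/173   1/180   2/169   2/164   0/152   4/145   2/132   2/117  13/ 96  60/ 64  98/ 70  71/140  66/131  68/131  66/136
223   2/105   2/
[... 3916 characters left out ...]
137
247  73/ 91  70/127  73/136  77/136  66/131  69/126  69/125  55/138  59/138  55/135  58/131  56/132  52/132  53/135  48/137  56/132  74/138  69/140  70/139  68/138
248  73/118  71/129  70/134  70/134  72/138  76/138  76/138  75/139  74/144  73/139  78/131  80/128  79/129  75/132  73/136  71/141  68/142  68/142  68/139  70/135
[0.55714366 0.09441712] ball 177.20300662111157 ptr 178.62137192340936 dists 0.1506265809737078 0.175622087456075
[0.5573 0.0948] ball 177.35124150539906 ptr 178.7473706628558 dists 0.15076455678770562 0.17576959648516352
[0.5565 0.0955] ball 177.6043257550376 ptr 178.97083014821223 dists 0.14993452504216775 0.1749558157380375
bowl [0.55431059 0.09265513 0.11      ]
```

View pics/s3.png

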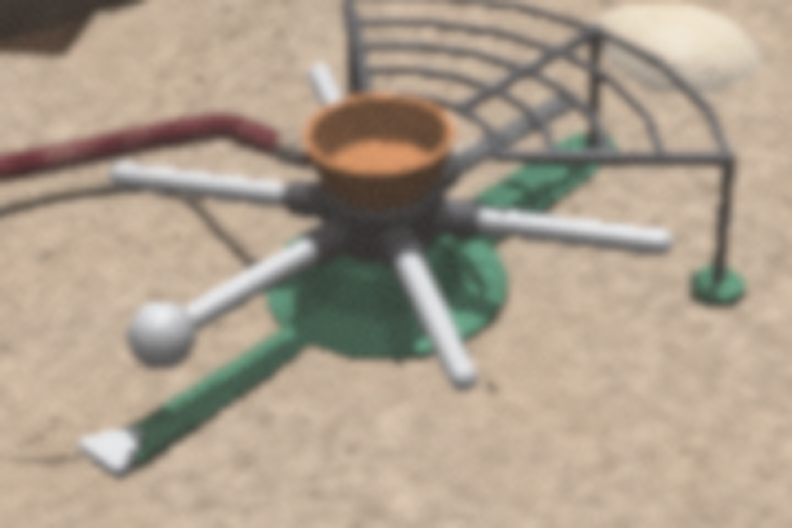

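Ball against pointer is about -1.3°. I reverse the retreat exactly and add about 2.5 mm of push.

{"fn": "apply_moves", "kwargs": {"steps": [[[0,0,30,0,0,0,0],[0,0,50,0,0,0,0],[0,0,50,0,0,0,0],[0,0,50,0,0,0,0],[0,0,0,0,0,0,0],[0,0,0,40,0,0,0],[0,0,0,40,0,0,0],[0,0,0,0,0,0,0],[0,0,10,0,0,0,0],[0,0,6,0,0,0,0]]]}}

```text
time_s: 16.18
tcp_pos: [0.4484, 0.1206, 0.066]
ee_rot: [[1.0, 0.013, 0.003], [0.013, -1.0, 0.002], [0.003, -0.002, -1.0]]
wrist_force: [0.1, 0.5, -0.5]
gripper_width: 0.004
```

{"fn": "apply_moves", "kwargs": {"steps": [[[0,0,2,0,0,0,0],[0,0,2,0,0,0,0],[0,0,1.3,0,0,0,0],[0,0,1.2,0,0,0,0],[0,0,0,0,0,0,0],[0,0,0,0,0,0,0],[0,0,-20,0,0,0,0],[0,0,0,-40,0,0,0],[0,0,0,-40,0,0,0],[0,0,-50,0,0,0,0],[0,0,-50,0,0,0,0],[0,0,-50,0,0,0,0]]]}}

```text
time_s: 17.68
tcp_pos: [0.4449, 0.2844, 0.144]
ee_rot: [[1.0, 0.013, -0.001], [0.013, -1.0, -0.002], [-0.001, 0.002, -1.0]]
wrist_force: [0.1, -0.0, -0.3]
gripper_width: 0.008
```

```bash
cat > chk.py <<'E'
from h import *
s=sense();print(s["time_s"],s["tcp_pos"],s["wrist_force"])
c=capture("top"); hsv=cv2.cvtColor(c["color"],cv2.COLOR_RGB2HSV)
m=((hsv[...,1]<25)&(hsv[...,2]>60)).astype(np.uint8)
ys,xs=np.nonzero(m[221:231,208:236]); 
for y in (222,224,226,228): print(y,np.nonzero(m[y,208:236])[0][[0,-1]]+208)
b=np.array([np.mean([np.mean(np.nonzero(m[y,208:236])[0][[0,-1]])+208 for y in range(222,229)]),225.3])
an=lambda q,a:np.degrees(np.arctan2(*(q-a)[::-1]))
B=ray(c,b,.062)[:2];P=ray(c,(222.4,234.4),.022)[:2]
for a in(np.array([.5571,.0944]),A,np.array([.5565,.0955])): print(b,a,an(B,a)-an(P,a),np.linalg.norm(P-a))
cv2.imwrite("pics/last.png",cv2.resize(c["color"][75:255,160:300,::-1],None,fx=3.3,fy=3.3,interpolation=2))
E
python3 chk.py
```

```text
17.675 [0.44486396 0.28438804 0.1439934 ] [ 0.05697624 -0.02275146 -0.31349205]
222 [215 227]
224 [214 228]
226 [214 227]
228 [215 227]
[220.78571429 225.3       ] [0.5571 0.0944] -0.4250400755072974 0.172221194060309
[220.78571429 225.3       ] [0.5573 0.0948] -0.4051240682365176 0.17240994325851947
[220.78571429 225.3       ] [0.5565 0.0955] -0.37457876233946763 0.17159284111331918
```

View pics/last.png

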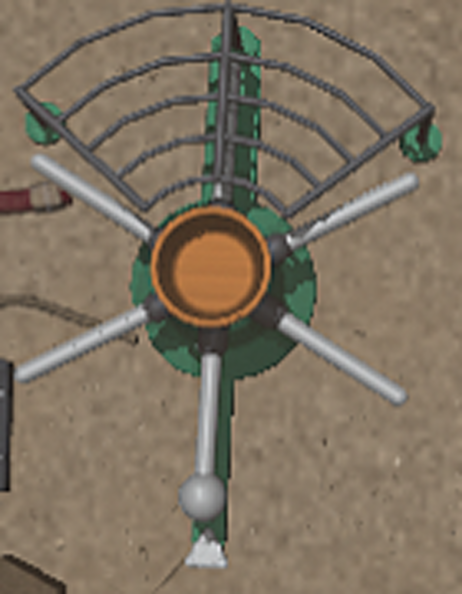

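```bash
python3 - <<'E'
from h import *
print(r.finish_job())
E
```

```text
the job is handed in; nothing more can be done
None
```

I turned the wheel counter-clockwise until the ball spoke stood over the pointer, and handed the job in at about 17.7 s of the 64 s allowed. That took three strokes with the shut fingers, each on the next spoke. A fine push on the ball spoke then closed the last 1.3°.

- **Final angle:** the last top picture puts the ball about 0.4° short of the pointer. I trust that to roughly ±0.5°, because the axis position and the edges in the picture are uncertain.
- **Clearance and forces:** the gripper had been lifted and moved well away, touching nothing. The readings I saw after moves were only a few newtons.
- **Disagreements:** the network masks only outlined the whole wheel, so I used spoke tips, ball and pointer positions read from the pictures instead. The different axis estimates agreed to within about 2 mm.
- **Not checked:** I did not measure the final angle from the scene camera as well.

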